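Set the microscope lamp to the green mark

ROBOT

A 7-joint arm with a two-finger parallel gripper is mounted at the origin on the work surface. World frame = base frame: x ahead of the robot, y to its left, z up, the work surface at z = 0. Lengths are in m, angles in rad, forces in N, time in s.
With the tool pointing down it reaches from about 0.425 to 0.875 m from the base axis. Payload 9.9 kg.
Tool frame: the origin (TCP) lies between the finger pads; the fingertips stand 11 mm ahead of it and the grasp point (between the pads) lies 8 mm behind it; z points along the fingers, y is the line along which they close (so a half turn about z gives the same grasp; the last joint's range is limited). The gripper opens to 85 mm and grips with 20 to 120 N. Pads are 22 mm wide; open, the fingers measure 114 mm over their backs; the gripper's body (76 mm by 85 mm) begins 54 mm behind the grasp point. The pads swing forward as they close: fully open they stand 13 mm farther back than shut.
Start: joints at [-1.288, 0.576, 0.025, 1.437, -0.015, 1.129, -0.057], TCP at [0.242, 0.63, 0.242] pointing down, gripper open.
Joint ranges: [-2.76, 2.76], [-0.34, 2.15], [-1.52, 1.57], [0.19, 2.46], [-1.09, 4.23], [0.17, 1.99], [-2.82, 2.82]. Speed limits (rad/s): [2.22, 2.22, 3.01, 3.01, 3.14, 3.14, 3.14].

INTERFACE

Orientations are given as [roll, pitch, yaw] about the fixed x, y, z axes, in that order (R = Rz(yaw) Ry(pitch) Rx(roll)).
In Python, from plant import arm gives the robot as it stands.
- The arm moves only by the shell command python3 -m crank 'ROWS' [OPENING] [FORCE]. ROWS is text: rows parted by semicolons, each of 6 numbers parted by spaces: the shift along the tool's x, y, z in cm, then the turn, a rotation vector about the tool's x, y, z in rad. A call has 1 to 12 rows; each row is the pose to reach, as a shift and turn from the pose commanded when the call began, along the tool's axes at that moment; what a row does not reach only later rows make up. A row lasts 1/8 s, in which the tool goes at most 62.5 mm and 10.7 degrees, less where a joint would pass 70% of its speed; a pose out of reach is approached as far as the arm can. A call with a gripper value outside its range is refused whole. OPENING is the finger opening in cm, from 0 to 8.54, set as the call begins (- or left out, the last holds). The fingers move at their own pace and stop on an object; FORCE is the grip in N (left out, the last holds). Time passes only in rows, so rows that repeat a pose let the fingers close. It gives the time, the measured TCP pose, the force, the opening and the grip force at its end, in the units of the state.
- arm.get_state(): the state, without advancing time (a new reading comes with each control period).
- arm.read_camera(name): name is "scene" or "top"; returns the picture (480x640x3 uint8, red, green, blue); there is no depth.
- arm.camera_params(name): a dict with "fx", "fy", "cx", "cy" (pixels), "D" ([k1, k2, p1, p2, k3] as OpenCV has them; the pictures are not rectified), "rvec" (rotation vector, rad) and "tvec" (3), from world to camera coordinates, as OpenCV has them. Camera axes: x right, y down, z forward; pixel columns grow to the right and rows downward; lengths in m; the calibration is good to about 2 mm. A picture is of the moment at which its call begins. camera_params takes no time and is no camera call.
- arm.hand_in(): hands the job in; it is judged then, once.
The state is a dict: "time": time; "joints": joint angles; "qvel": joint speeds; "joint_efforts": joint torques, N m; "eef_pos": TCP position; "tcp_rot": TCP orientation; "force": force on the tool from outside, world axes, zero at the start; "moment": the same for the moment, N m; "grip_width": finger opening in m; "grasp_force": force on a finger pad.
Only numpy, scipy, OpenCV 4.12 (cv2) and the standard library are available. Lean on these libraries where they do the work, as an engineer would, in place of code of your own. Each camera call takes 0.05 s, during which the arm holds its last target. There are 200 camera calls.

TASK

Set the microscope lamp to its green mark: roll the black thumbwheel of the cream lamp control box with a fingertip, on the part of its rim that stands out of the slot, until the orange pointer beside it stands at the green clip. Then let go, and leave the wheel of the dark grey filter box as it is set.

Things in the scene. Friction and masses are not known exactly. Their poses are not given: they have to be found in the camera images.
- lamp_rim (a point): Top of the black thumbwheel (60 mm across, 16 mm wide) of the cream lamp box, 72 mm above the table, midway along x and y; axle along y, z up. It stands 12 mm out of the flat box top, for 48 mm along x. Sprung: sinks up to 6 mm (1 N to start, 3 N at 4 mm). About 0.7 N along the rim rolls it; it stays where left. A fingertip pressed on it and drawn to +x or -x carries it along by friction.
- lamp_pointer (a point): Top middle of the orange pointer (5 mm along x, 26 along y) on the cream lamp box's white scale, 47 mm to the +y side of point lamp_rim; same axes as lamp_rim. It moves along x only, up to 40 mm either side of mid-scale, the same way and as far as the top of the wheel's rim. It starts near the middle and sinks with the wheel when that is pressed.
- green_clip: Green clip on the lamp box top beside the scale, 20 mm (x) x 12 x 8 mm, fixed; origin: centre of its underside, 69 mm to the +y side of the wheel, 23 to 30 mm from mid-scale towards +x or -x (it varies; a red clip sits on the other side). Same axes as lamp_rim. The pointer stands at it when within the clip's length along x. Boxes: 160 (x) x 114 x 60 mm, fixed.
- filter_pointer (a point): Top middle of the orange pointer of the other control box, which is dark grey with a blue and a yellow clip, and otherwise of the same build, with its own thumbwheel 47 mm to the -y side of the pointer. To be left as it is set.
Not all that is in view belongs to the job. Of the things like the part that bears lamp_rim, leave any that is pink or purple; of the rest the larger one is meant.

How it is judged:
At the end, for the whole second after the job is handed in: The middle of the lamp box's orange pointer is within 11 mm, along the box's x, of the middle of the green clip, and the grey box's pointer is within 6 mm of where it started (x of lamp_pointer in the frame of green_clip between -0.011 and 0.011 m and distance of filter_pointer from where it was at the start of the episode below 0.006 m); the robot touches nothing.
It fails at once if the wheel of the grey filter box is turned (its pointer moves more than 6 mm) (distance of filter_pointer from where it was at the start of the episode above 0.006 m).
It also fails if it takes over 32 s, if anything falls off the work surface, if the arm or the gripper's body presses on something with over 40 N, if the wrist force passes 120 N, or if a joint passes its speed limit or range.

## Working session

There is one attempt and no reset: what is moved stays moved. The work goes in short steps, Python scripts to look and compute and a shell command to move; the robot and the scene stay as the last step left them, time stands still between calls to the robot, and variables do not carry over. Pictures are saved under pics/ and viewed, at most 10 in all, crops included, and the job is handed in when it is done.

```bash
mkdir -p pics; ls; python3 - <<'E'
from plant import arm
import cv2
s=arm.get_state(); print(s['time'],s['eef_pos'],s['tcp_rot'],s['force'],s['grip_width'])
for n in('scene','top'):
    cv2.imwrite(f'pics/{n}0.png',arm.read_camera(n)[:,:,::-1]); print(arm.camera_params(n))
E
```

```text
pics
0.0 [0.24190963 0.62967086 0.24144387] [-3.13989269e+00  8.54465390e-05  2.77481379e+00] [ 0.38094092 -0.08973199 -0.63398772] 0.08542780459952659
{'fx': 496.53513285584353, 'fy': 496.53513285584353, 'cx': 315.723796413654, 'cy': 233.4542304651702, 'D': array([-0.01189866,  0.        ,  0.        ,  0.        ,  0.        ]), 'rvec': array([ 2.2882185 ,  1.28688955, -0.354953  ]), 'tvec': array([-0.39107987, -0.24002642,  1.31587397])}
{'fx': 458.4301246999823, 'fy': 458.4301246999823, 'cx': 320.1986449463165, 'cy': 240.39042794663712, 'D': array([-0.10271569,  0.        ,  0.        ,  0.        ,  0.        ]), 'rvec': array([ 2.16302851, -2.10564162,  0.21248379]), 'tvec': array([0.15089196, 0.49917186, 1.02605715])}
```

View pics/top0.png

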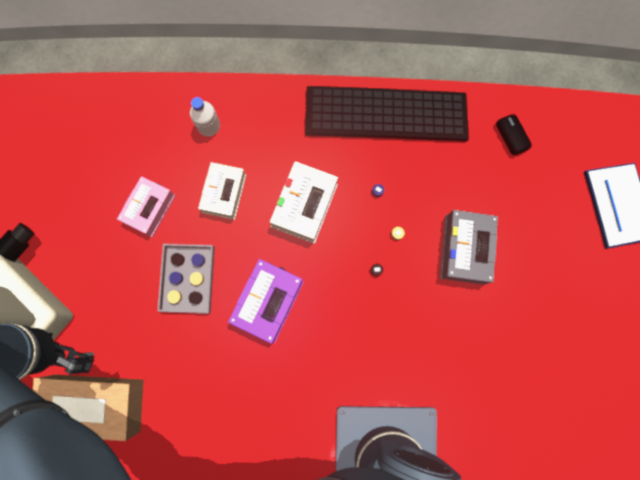

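View pics/scene0.png

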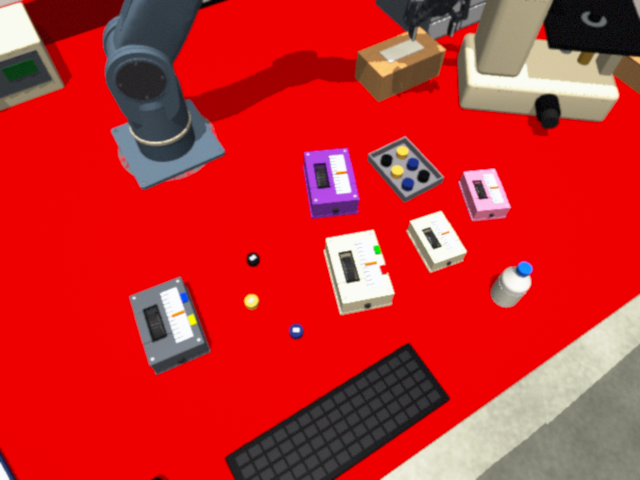

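The lamp box is the larger cream one: top view around (304,202), with green clip (281,202), red clip (289,184), pointer (294,193) and wheel (313,202). In the scene view it is around (358,270). The grey box is at (470,247) in the top view.

```bash
cat > h.py <<'E'
from plant import arm
import cv2, numpy as np
def ray(n,uv):
    p=arm.camera_params(n);K=np.array([[p['fx'],0,p['cx']],[0,p['fy'],p['cy']],[0,0,1]])
    R=cv2.Rodrigues(p['rvec'])[0];q=cv2.undistortPoints(np.array([[uv]],float),K,p['D'])[0,0]
    return -R.T@p['tvec'], R.T@np.array([q[0],q[1],1])
def onz(n,uv,z):
    c,d=ray(n,uv); return c+d*(z-c[2])/d[2]
def tri(a,b):
    (c1,d1),(c2,d2)=ray('top',a),ray('scene',b)
    t=np.linalg.lstsq(np.c_[d1,-d2],c2-c1,rcond=None)[0]
    p,q=c1+t[0]*d1,c2+t[1]*d2
    return (p+q)/2,np.linalg.norm(p-q)
ROI={'top':(265,155,345,250),'scene':(315,222,400,318)}
def blobs(n,im):
    x0,y0,x1,y1=ROI[n]; hsv=cv2.cvtColor(im,cv2.COLOR_RGB2HSV).astype(int); H,S,V=[hsv[...,i] for i in range(3)]
    box=((S<70)&(V>120)).astype(np.uint8); r=np.zeros_like(box); r[y0:y1,x0:x1]=1; box*=r
    k=max(cv2.findContours(box,0,2)[0],key=cv2.contourArea); hull=cv2.convexHull(k)
    ins=cv2.fillConvexPoly(np.zeros_like(box),hull,1)
    out={}
    for c,m in dict(green=(H>45)&(H<80)&(S>120),orange=(H>8)&(H<22)&(S>90),dark=(V<75)).items():
        m=(m&(ins>0)).astype(np.uint8) if c!='green' else (m&(r>0)).astype(np.uint8)
        l,lab,st,ce=cv2.connectedComponentsWithStats(m)
        i=1+np.argmax(st[1:,4]) if l>1 else None
        if i: out[c]=(ce[i],st[i,4],np.column_stack(np.nonzero(lab==i))[:,::-1])
    return out,hull
E
python3 - <<'E'
from h import *
B={}
for n in('top','scene'):
    im=cv2.imread(f'pics/{n}0.png')[:,:,::-1].copy(); B[n],h=blobs(n,im)
    for c,v in B[n].items(): print(n,c,v[0].round(1),v[1],cv2.minAreaRect(v[2].astype(np.float32)))
    print(cv2.minAreaRect(h))
    x0,y0,x1,y1=ROI[n]; B[n+'c']=cv2.resize(im[y0:y1,x0:x1,::-1],(400,480),interpolation=cv2.INTER_NEAREST)
cv2.imwrite('pics/c1.png',np.hstack([B['topc'],B['scenec']]))
for c in B['top']:
    if c in B['scene']: print(c,tri(B['top'][c][0],B['scene'][c][0]),onz('top',B['top'][c][0],.066),onz('scene',B['scene'][c][0],.066))
r=cv2.boxPoints(cv2.minAreaRect(blobs('top',cv2.imread('pics/top0.png')[:,:,::-1].copy())[1]))
print([onz('top',q,.06).round(3) for q in r])
E
```

```text
top green [280.6 201.1] 12 ((280.5294494628906, 201.3823699951172), (2.1828205585479736, 5.3357834815979), 14.03624439239502)
top orange [294.5 193.1] 21 ((294.25, 193.25), (9.486830711364746, 2.2135939598083496), 18.43494987487793)
((304.03448486328125, 200.91378784179688), (49.39495849609375, 69.63574981689453), 21.801410675048828)
scene green [376.7 249.3] 41 ((376.6499938964844, 249.45001220703125), (8.221921920776367, 4.743415832519531), 71.56504821777344)
scene orange [370.6 262.7] 30 ((370.5540466308594, 262.8243408203125), (2.46598482131958, 11.343530654907227), 80.53767395019531)
scene dark [349.4 269. ] 203 ((349.3868103027344, 269.1037902832031), (25.13698387145996, 11.126205444335938), 74.05460357666016)
((358.4474792480469, 270.8855285644531), (79.306640625, 56.97911834716797), 75.65067291259766)
green (array([0.58066189, 0.25804851, 0.06505932]), np.float64(0.0018842930524066485)) [0.58088501 0.25880984 0.066     ] [0.58069954 0.25674041 0.066     ]
orange (array([0.60101902, 0.22700883, 0.06552472]), np.float64(0.0006945308359211476)) [0.60105694 0.22729304 0.066     ] [0.60107202 0.22648953 0.066     ]
[array([0.527, 0.286, 0.06 ]), array([0.686, 0.232, 0.06 ]), array([0.644, 0.122, 0.06 ]), array([0.487, 0.179, 0.06 ])]
```

View pics/c1.png

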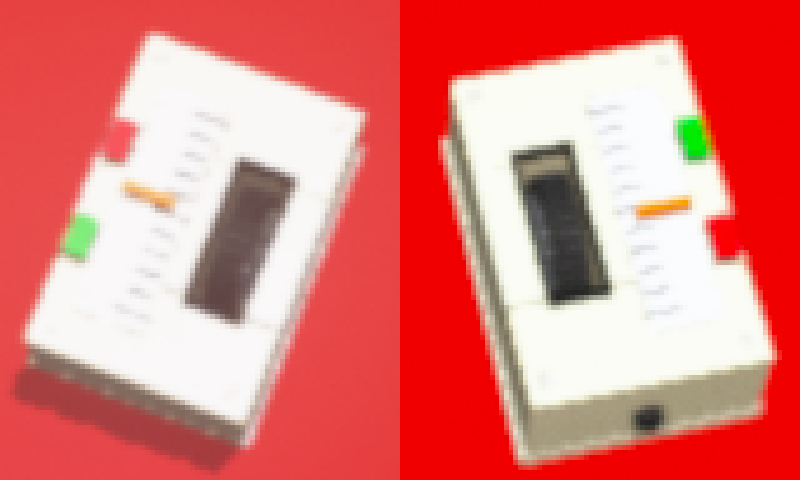

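```bash
python3 - <<'E'
from h import *
f=lambda n,x,y:(ROI[n][0]+(x-2.5)/5 if n=='top' else ROI[n][0]+x*85/400-.5, ROI[n][1]+y*((95 if n=='top' else 96)/480)-.5)
T=lambda x,y:f('top',x,y); S=lambda x,y:f('scene',x-400,y)
a=onz('top',T(150,35),.06);b=onz('top',T(25,343),.06);d=onz('top',T(365,115),.06)
print('edge',a,b,np.linalg.norm(a-b),np.degrees(np.arctan2(*(a-b)[1::-1])),np.linalg.norm(a-d),np.degrees(np.arctan2(*(a-d)[1::-1])))
yaw=np.arctan2(*(a-b)[1::-1])
c=(b+d)/2; print('box centre',c)
g,e=tri(T(80,237),S(693,138)); r,e2=tri(T(121,141),S(724,238)); o,e3=tri(T(149,195),S(664,207))
print('g',g,e,'r',r,e2,np.degrees(np.arctan2(*(r-g)[1::-1])),np.linalg.norm(r-g),'o',o,e3)
print('slot',onz('top',T(240.5,241),.06),onz('scene',S(561,223),.06), [onz('top',T(*q),.06).round(4) for q in((240,158),(297,180),(240,322),(185,303))])
for y in(yaw,np.radians(-20)):
  R=np.array([[np.cos(y),-np.sin(y)],[np.sin(y),np.cos(y)]])
  w=o[:2]-R@[0,.047]; print('wheel from pointer',w,'g-o',R.T@(g-o)[:2],'g from w69',g[:2]-R@[0,.069], 'clips mid from w', (g+r)[:2]/2-R@[0,.069])
E
```

```text
edge [0.68099304 0.23038221 0.06      ] [0.53089122 0.28276533 0.06      ] 0.15897970893508415 -19.238162109165206 0.10914496037235656 70.61689441608252
box centre [0.58783045 0.20509443 0.06      ]
g [0.58007375 0.25839125 0.06466937] 0.0015402640183821692 r [0.62703195 0.24165786 0.06433881] 0.0004289107009901796 -19.613343383971145 0.049851660430354154 o [0.60110888 0.22724449 0.06477245] 0.0011692124720721407
slot [0.58202824 0.18450934 0.06      ] [0.58123152 0.18419083 0.06      ] [array([0.6219, 0.1859, 0.06  ]), array([0.6121, 0.1588, 0.06  ]), array([0.5436, 0.1837, 0.06  ]), array([0.5518, 0.2094, 0.06  ])]
wheel from pointer [0.58562259 0.1828691 ] g-o [-0.03012319  0.02247645] g from w69 [0.55733855 0.19324441] clips mid from w [0.58081765 0.18487772]
wheel from pointer [0.58503393 0.18307894] g-o [-0.03041938  0.02207394] g from w69 [0.55647436 0.19355246] clips mid from w [0.57995346 0.18518577]
```

```bash
python3 -m crank '-2.5 -1.5 0 0 0 0; -7 -4.2 0 0 0 0; -11.5 -6.9 0 0 0 0; -16 -9.6 0 0 0 0; -20.5 -12.3 0 0 0 0; -25 -15 0 0 0 -0.01; -29.5 -17.7 0 0 0 -0.02; -34 -20.4 0 0 0 -0.028; -38.5 -23.1 0 0 0 -0.028; -43 -25.8 0 0 0 -0.028; -47 -28.1 0 0 0 -0.028; -49.1 -29.4 0 0 0 -0.028' 0 20
```

```text
time: 1.6
eef_pos: [0.5963, 0.1765, 0.2419]
tcp_rot: [-3.14, 0.0, 2.8]
force: [-0.7, 1.7, -0.4]
grip_width: -0.0002
grasp_force: 0.0
```

```bash
python3 -m crank '0 0 2 0 0 0; 0 0 5 0 0 0; 0 0 8 0 0 0; 0 0 11 0 0 0; 0 0 13 0 0 0; 0 0 14.4 0 0 0; 0 0 14.8 0 0 0; 0 0 14.8 0 0 0; 0 0 14.8 0 0 0' - && python3 - <<'E'
from h import *
ims=[]
for n in('top','scene'):
    im=arm.read_camera(n); x0,y0,x1,y1=ROI[n]
    ims.append(cv2.resize(im[y0:y1,x0:x1,::-1],(400,480),interpolation=2))
    B,_=blobs(n,im); print(n,{c:(v[0].round(1),onz(n,v[0],.066).round(4)) for c,v in B.items()})
cv2.imwrite('pics/c2.png',np.hstack(ims)); s=arm.get_state(); print(s['eef_pos'],s['tcp_rot'],s['force'])
E
```

```text
time: 2.72
eef_pos: [0.5954, 0.1797, 0.0951]
tcp_rot: [3.141, 0.001, 2.803]
force: [0.8, 0.2, 0.1]
grip_width: 0.0
grasp_force: 0.0
top {'green': (array([280.5, 201.6]), array([0.5795, 0.2589, 0.066 ])), 'orange': (array([294. , 192.8]), array([0.6016, 0.2284, 0.066 ])), 'dark': (array([309.2, 212.4]), array([0.5559, 0.1916, 0.066 ]))}
scene {'green': (array([377.7, 251.7]), array([0.5866, 0.255 , 0.066 ])), 'orange': (array([370.3, 262.6]), array([0.6005, 0.2261, 0.066 ])), 'dark': (array([349.3, 263.2]), array([0.5787, 0.187 , 0.066 ]))}
[0.59532534 0.17969886 0.09500525] [3.14084606e+00 8.85286381e-04 2.80276302e+00] [-7.27004507e-04  2.76562749e-01 -9.25020552e-01]
```

View pics/c2.png

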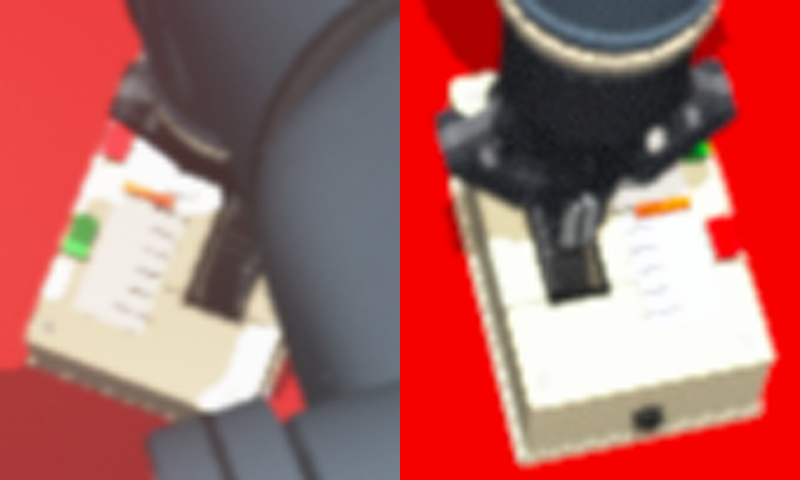

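The crop shows the closed fingers over the wheel. The pointer is still at about (294,193) in the top view, so nothing has been disturbed. Next I press.

```bash
python3 -m crank '0 0 0.6 0 0 0; 0 0 1.1 0 0 0; 0 0 1.4 0 0 0; 0 0 1.6 0 0 0; 0 0 1.6 0 0 0; 0 0 1.6 0 0 0'; python3 -c "
from h import *
print(arm.get_state()['force'],arm.get_state()['eef_pos'])"
```

```text
time: 3.58
eef_pos: [0.5952, 0.1795, 0.0785]
tcp_rot: [3.141, 0.0, 2.803]
force: [0.7, -1.1, 3.6]
grip_width: -0.0003
grasp_force: 1.6
[ 0.68868482 -1.10498047  3.55499388] [0.5951816  0.17947837 0.07849085]
```

About 3.5 N of contact force, as expected at a 4 mm sink. Next I stroke toward box −x, which is tool +x.

```bash
python3 -m crank '0.3 0 0 0 0 0; 0.6 0 0 0 0 0; 1.0 0 0 0 0 0; 1.4 0 0 0 0 0; 1.8 0 0 0 0 0; 2.2 0 0 0 0 0; 2.5 0 0 0 0 0; 2.8 0 0 0 0 0; 2.8 0 0 0 0 0; 2.8 0 0 0 0 0'; python3 - <<'E'
from h import *
for n in('top','scene'):
    B,_=blobs(n,arm.read_camera(n)); print(n,{c:(v[0].round(1),v[1],onz(n,v[0],.062).round(4)) for c,v in B.items()})
print(arm.get_state()['force'])
E
```

```text
time: 4.82
eef_pos: [0.5682, 0.189, 0.0782]
tcp_rot: [-3.141, -0.001, 2.803]
force: [-1.6, -0.1, 3.1]
grip_width: 0.0001
grasp_force: 1.7
top {'green': (array([280.5, 201. ]), np.int32(17), array([0.5822, 0.2592, 0.062 ])), 'orange': (array([290.1, 204.6]), np.int32(16), array([0.5741, 0.2367, 0.062 ]))}
scene {'green': (array([376.7, 249.3]), np.int32(39), array([0.579 , 0.2583, 0.062 ])), 'orange': (array([366. , 251.9]), np.int32(30), array([0.5723, 0.2348, 0.062 ])), 'dark': (array([349., 257.]), np.int32(418), array([0.5639, 0.1964, 0.062 ]))}
[-1.92156645  0.35377035  3.16389529]
```

The pointer moved about 28 mm and is within about 2 mm of the clip. I lift off, retreat and check.

```bash
python3 -m crank '0 0 -0.5 0 0 0; 0 0 -1.5 0 0 0; 0 0 -4 0 0 0; 0 0 -8 0 0 0; 0 0 -12 0 0 0; 5 0 -14 0 0 0; 10 2 -15 0 0 0; 15 4 -15 0 0 0; 20 6 -15 0 0 0; 24 8 -15 0 0 0; 24 8 -15 0 0 0; 24 8 -15 0 0 0'; python3 - <<'E'
from h import *
P={}
for n in('top','scene'):
    im=arm.read_camera(n); cv2.imwrite(f'pics/{n}9.png',im[:,:,::-1]); P[n],_=blobs(n,im)
g,e=tri(P['top']['green'][0],P['scene']['green'][0]); o,e2=tri(P['top']['orange'][0],P['scene']['orange'][0])
y=np.radians(-19.4); print(g,o,e,e2,'dx',(o-g)[:2]@[np.cos(y),np.sin(y)],'dy',(o-g)[:2]@[-np.sin(y),np.cos(y)],arm.get_state()['force'],arm.get_state()['qvel'])
E
```

```text
time: 6.42
eef_pos: [0.3693, 0.3437, 0.2287]
tcp_rot: [3.141, 0.001, 2.803]
force: [0.8, 0.9, -0.4]
grip_width: -0.0002
grasp_force: 0.0
[0.5835655  0.25600696 0.07106579] [0.57429781 0.23690719 0.06503307] 0.003761308363168626 0.0002525557918661361 dx -0.002397290298064331 dy -0.02109369768315229 [0.07558273 0.57452926 0.3617521 ] [ 0.0062998   0.00357657 -0.00379301  0.00185043 -0.00248329 -0.0015119
 -0.00244385]
```

View pics/top9.png

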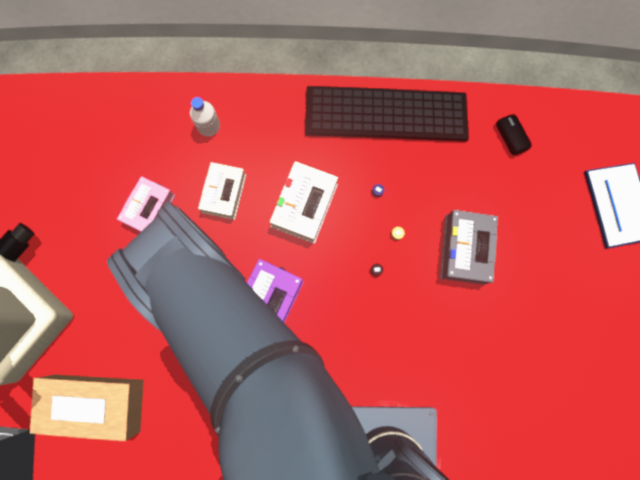

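The picture shows the orange pointer at about (290,204), beside the green clip at (281,202). The measured offset is within about 2.5 mm, the arm is clear, and the grey box is unchanged.

```bash
python3 -c "
from plant import arm
print(arm.hand_in())"
```

```text
the job is handed in; nothing more can be done
None
```

The lamp pointer now stands at the green clip, about 2.5 mm from its middle by my measurement (11 mm allowed). The arm is clear of everything, the grey filter box was not touched, and the job was handed in at about 6.5 s; no verdict came back.

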